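# Roll the jar up the cradle's ramp and secure it

### The arm

A 7-joint arm with a two-finger parallel gripper is mounted at the origin on a cart in front of the work surface, level with it; the furniture and walls round the work are solid. World frame = base frame: x ahead of the robot, y to its left, z up, the work surface at z = 0. Lengths are in m, angles in rad, forces in N, time in s.
With the tool pointing down it reaches from about 0.4 to 0.925 m from the base axis. Payload 5.6 kg.
Tool frame: the origin (TCP) lies on the centre line of the jaws, within the pads' length; the fingertips stand 11 mm ahead of it and the grasp point (between the pads) lies 8 mm behind it (manip.tip_reach is the distance from the TCP to the fingertips, in m); z points along the fingers, y is the line along which they close (so a half turn about z gives the same grasp; the last joint's range is limited). The gripper opens to 85 mm and grips with 20 to 120 N. Pads are 22 mm wide; open, the fingers measure 114 mm over their backs; the gripper's body (76 mm by 85 mm) begins 54 mm behind the grasp point. The pads swing forward as they close: fully open they stand 13 mm farther back than shut.
Start: joints at [1.246, 0.468, -0.012, 1.603, 0.006, 1.071, -0.056], TCP at [0.181, -0.624, 0.242] pointing down, gripper open.
Joint ranges: [-2.53, 2.53], [-0.31, 2.02], [-1.57, 1.55], [0.28, 2.44], [-1.29, 4.43], [0.15, 1.84], [-2.92, 2.92]. Speed limits (rad/s): [2.57, 2.57, 3.14, 3.14, 3.14, 3.14, 3.14].

### API

Orientations are given as a unit quaternion [w, x, y, z].
In Python, from bench import manip gives the robot as it stands.
- The arm moves only by the tool drive_tool, never from a script. Its argument "moves" is one flat list of numbers, 5 for each row, row after row: the opening in per cent of the stroke, from 0 (shut) to 100 (fully open), then the shift along the tool's x, y, z in m, then the turn about the tool's z in rad. A call has 1 to 5 rows; each row is the pose to reach, as a shift and turn from the pose commanded when the call began, along the tool's axes at that moment; what a row does not reach only later rows make up. A row lasts 1/8 s, in which the tool goes at most 62.5 mm and 10.7 degrees, less where a joint would pass 70% of its speed; a pose out of reach is approached as far as the arm can. A call with a gripper value outside its range is refused whole. The fingers move at their own pace and stop on an object; "grip_force" is the grip in N (left out, the last holds). Time passes only in rows, so rows that repeat a pose let the fingers close. It gives the time, the measured TCP pose, the force, the opening and the grip force at its end, in the units of the state.
- manip.observe(): the state, without advancing time (a new reading comes with each control period).
- manip.get_image(name): name is "scene" or "side" or "wrist"; returns a dict with "frame" (400x640x3 uint8, red, green, blue), "z_map" (400x640 float32, m along the optical axis (not along the pixel's ray), 0 where there is no reading), "fx", "fy", "cx", "cy" (pixels), "xyz" and "rotation" of the camera in the world. Camera axes: x right, y up, looking along -z (the intrinsics and any distortion apply to the point x, -y, -z); pixel columns grow to the right and rows downward; lengths in m; the calibration is good to about 2 mm. The wrist camera is an equidistant fisheye: a pixel r from the principal point sees the ray r / f radians off the axis. A picture is of the moment at which its call begins.
- manip.finish_job(): hands the job in; it is judged then, once.
The state is a dict: "time_s": time; "qpos": joint angles; "dq": joint speeds; "effort": joint torques, N m; "tool_pos": TCP position; "eef_rot": TCP orientation; "force": force on the tool from outside, world axes, zero at the start; "ft_torque": the same for the moment, N m; "finger_gap": opening from 0.0 (shut) to 1.0 (fully open); "grasp_force": force on a finger pad.
Only numpy, scipy, OpenCV 4.12 (cv2) and the standard library are available. Lean on these libraries where they do the work, as an engineer would, in place of code of your own. Each camera call takes 0.05 s, during which the arm holds its last target. There are 200 camera calls.

### The job

Slowly push the lying sample jar up the ramp of the metal cradle with your fingertips, without letting it roll back, until it drops into the seat against the stop at the top. Then push the hinged hold-down arm over until it lies fully down over the jar. Do not grasp or lift the jar, be gentle with it, and leave everything else on the desk where it is.

Things in the scene. Friction and masses are not known exactly. Their poses are not given: they have to be found in the camera images.
- cradle: Grey metal cradle with a ramp, fixed, 208 x 78 mm. Origin: centre of its underside; x points up the ramp, z up. In mm: level landing, z = 8, x = -100 to -55, with a 2 mm back lip; 10 degree slope to the crest (x = 47, z = 26); 3.5 mm step down to the seat floor (z = 22.5), ending at the stop face (x = 75.5). Track 62 wide between side rails that stand 8 above it
- jar: White plastic jar with screw cap, a closed cylinder 34 mm in diameter and 56 mm long, about 35 g, lying across the track on the landing at the foot of the ramp; it rolls freely. Origin: centre of its bottom face; z runs along the jar to the cap. It turns as it rolls: use jar_mid for its place
- jar_mid (a point): The point on the jar's axis midway along it (17 mm above the track it lies on)
- seat (a point): Where jar_mid is when the jar lies in the seat and touches the stop (x = 58.5, y = 0, z = 39.5 mm in the cradle's frame). The stop block behind it is 62 mm wide, reaches to x = 91.5 and z = 50 mm
- hold_down (a joint): Angle of the hold-down arm, a dark flat steel bar 42 x 16 x 6 mm hinged above the stop block on an axis across the ramp: 0 = upright, negative = leaning away from the ramp (the start), 1.57 = fully down, level, over the seated jar with 1.5 mm to spare. Friction holds it at any angle; 1 N at its end moves it. When it is down the jar cannot enter the seat
- bar_tip (a point): Middle of the free end of the hold-down arm
- bar_hinge (a point): Middle of the hold-down arm's hinge axis (at x = 86, y = 0, z = 61 mm of the cradle's frame)
- beaker: Clear beaker, 57 mm across, 66 mm high, to be left alone; origin at the centre of its underside
- bottle_white: White capped bottle, 28 mm across, 44 mm high, standing beyond the ramp; to be left alone; origin at the centre of its underside
- vial_3: Brown vial with white cap, 22 mm across, 55 mm high, standing beyond the ramp; to be left alone; origin at the centre of its underside
- petri_dish: Clear flat dish, 55 mm across, 14 mm high, to be left alone; origin at the centre of its underside
Mind the look-alikes: they are no part of the job. There is more than one size of the cradle; the one meant has the size given above. What is shaped like the jar but purple is not meant.

How it is judged:
By the outcome, as a careful person would: the job done as asked, in the order asked, and still so for the second after the job is handed in, with the robot touching nothing.
It also fails if it takes over 54 s, if anything falls off the work surface, if the arm or the gripper's body presses on something with over 40 N, if the wrist force passes 120 N, or if a joint passes its speed limit or range.

## Working session

There is one attempt and no reset: what is moved stays moved. The work goes in short steps, Python scripts to look and compute and a tool call to move; the robot and the scene stay as the last step left them, time stands still between calls to the robot, and variables do not carry over. Pictures are saved under pics/ and viewed, at most 12 in all, crops included, and the job is handed in when it is done.

Besides the shell and the picture viewer there is one more tool, called after ">>>" in YAML: its name, and indented under it one key for each argument. drive_tool: Moves the arm, as the interface text tells. Its arguments: {"type":"object","properties":{"moves":{"type":"array","items":{"type":"number"}},"grip_force":{"type":"number"}},"required":["moves"]}

```bash
mkdir -p pics
cat > h.py <<'E'
import numpy as np, cv2
from bench import manip
def grab(n):
    d=manip.get_image(n); np.savez('/tmp/%s.npz'%n,**d); return d
def load(n): return dict(np.load('/tmp/%s.npz'%n))
def world(d):
    z=d['z_map'].astype(float); v,u=np.mgrid[0:z.shape[0],0:z.shape[1]]
    p=np.stack([(u-d['cx'])/d['fx']*z,-(v-d['cy'])/d['fy']*z,-z],-1)
    R=np.array(d['rotation']); 
    return p@R.reshape(3,3).T+np.array(d['xyz'])
E
python3 - <<'E'
from h import *
for n in('scene','side'):
    d=grab(n); cv2.imwrite(f'pics/{n}0.png',d['frame'][...,::-1]); print(n,d['xyz'],d['rotation'],d['fx'],[k for k in d])
print(manip.observe())
E
```

```text
scene [ 0.18397077 -0.27554627  0.88256482] [ 0.87561709  0.31067707 -0.11962953 -0.34994748] 383.7245366177347 ['frame', 'z_map', 'fx', 'fy', 'cx', 'cy', 'xyz', 'rotation']
side [0.11783966 1.31313906 0.80317567] [-0.18420569 -0.11288862  0.49228646  0.84319539] 482.2894325776932 ['frame', 'z_map', 'fx', 'fy', 'cx', 'cy', 'xyz', 'rotation']
{'time_s': 0.1, 'qpos': array([ 1.245964  ,  0.46832536, -0.01161578,  1.60349632,  0.00597464,
        1.0713775 , -0.05630306]), 'dq': array([-0.00010718, -0.00290256, -0.00010044, -0.00064674, -0.00066558,
       -0.00103183, -0.00026362]), 'effort': array([ 1.08586235e-03, -5.33517194e+01,  2.16347555e-02, -2.51962638e+01,
        1.15002715e-02,  4.28360305e-03,  1.16050845e-05]), 'tool_pos': array([ 0.18060033, -0.62392625,  0.24142461]), 'eef_rot': array([-7.70955500e-04,  9.90092226e-01,  1.40416403e-01, -1.52599496e-04]), 'force': array([0.40881353, 0.39720547, 0.1534911 ]), 'ft_torque': array([-0.05911947,  0.03430149,  0.0519293 ]), 'grasp_force': 0.0, 'finger_gap': 0.9973314070196178}
```

View pics/scene0.png

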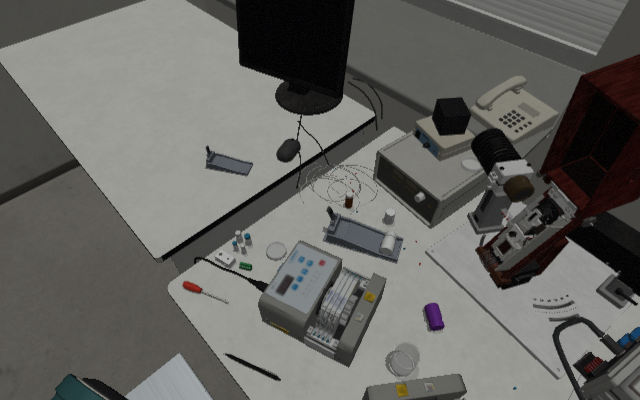

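View pics/side0.png

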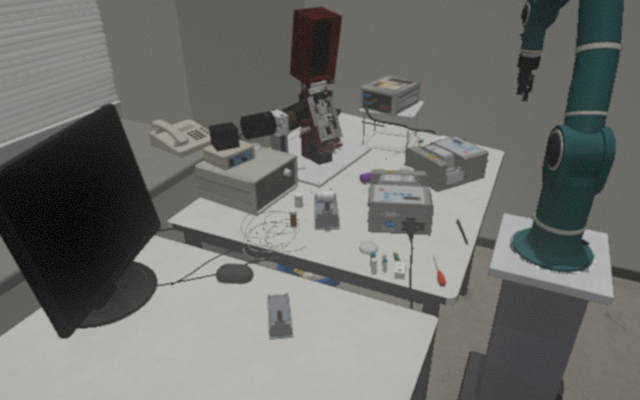

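The cradle candidates in the scene picture are the one at (362,237) with a white jar at (390,243), and a smaller empty one at (230,162) on the other desk. The jar candidates are the white lying one at (390,243), the purple one at (433,317) and the standing white bottle at (389,215). I choose the cradle at (362,237) and the jar at (390,243), and will check both in a crop.

```bash
cat >> h.py <<'E'
from scipy.spatial.transform import Rotation as Ro
def world(d):
    z=d['z_map'].astype(float); v,u=np.mgrid[0:z.shape[0],0:z.shape[1]]
    p=np.stack([(u-d['cx'])/d['fx']*z,-(v-d['cy'])/d['fy']*z,-z],-1)
    q=d['rotation']; W=Ro.from_quat([q[1],q[2],q[3],q[0]]).apply(p.reshape(-1,3)).reshape(p.shape)+d['xyz']
    W[z==0]=np.nan; return W
E
python3 - <<'E'
from h import *
d=load('scene');W=world(d)
cv2.imwrite('pics/crop1.png',cv2.resize(d['frame'][180:280,300:440,::-1],None,fx=5,fy=5,interpolation=cv2.INTER_CUBIC))
for n,(u,v) in dict(table=(300,225),jar=(390,242),crad=(362,237),small=(230,162),bottle=(389,215),vial=(349,200),purple=(433,317),petri=(276,250),beaker=(402,360),tip=(331,212),machine=(320,270)).items(): print(n,np.nanmedian(W[v-1:v+2,u-1:u+2].reshape(-1,3),0).round(4))
# region points
S=W[190:275,310:415].reshape(-1,3)
for lo,hi in((.004,.02),(.02,.035),(.035,.06),(.06,.13)):
    m=(S[:,2]>lo)&(S[:,2]<hi);print(lo,m.sum(),np.nanmin(S[m],0).round(3),np.nanmax(S[m],0).round(3))
np.set_printoptions(linewidth=250)
E
```

```text
table [ 0.5853  0.2355 -0.0006]
jar [0.7012 0.0083 0.0399]
crad [0.6724 0.0787 0.0178]
small [0.5825 0.5713 0.0143]
bottle [0.7661 0.0663 0.0418]
vial [0.7286 0.1828 0.0368]
purple [ 0.6171 -0.1918  0.0326]
petri [0.4779 0.2109 0.0129]
beaker [ 0.5014 -0.2009  0.0014]
tip [0.6318 0.1608 0.087 ]
machine [0.4825 0.0447 0.1126]
0.004 1286 [ 0.596 -0.037  0.004] [0.86  0.306 0.02 ]
0.02 874 [ 0.599 -0.011  0.02 ] [0.859 0.265 0.035]
0.035 568 [ 0.531 -0.007  0.035] [0.858 0.199 0.06 ]
0.06 971 [ 0.459 -0.049  0.06 ] [0.855 0.173 0.122]
```

View pics/crop1.png

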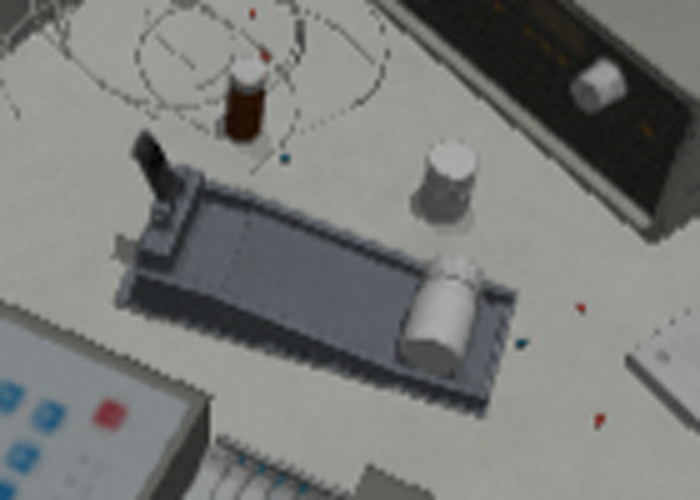

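The crop shows the white lying jar at the foot of the ramp at about scene pixel (388,245). The stop and the dark bar are at the other end, near (331,215). Next I fit the cradle pose.

Run:
```python
from h import *
from scipy.optimize import least_squares
d=load('scene');W=world(d)
poly=(np.array([[110,300],[110,240],[130,130],[200,160],[440,245],[530,285],[495,425],[120,315]])/5+[300,180]).astype(np.int32)
m=np.zeros((400,640),np.uint8);cv2.fillPoly(m,[poly],1)
P=W[m>0];P=P[np.isfinite(P[:,0])]
Q=P[(P[:,2]>.006)&(P[:,2]<.05)]
r=cv2.minAreaRect((Q[:,:2]*1000).astype(np.float32));print(r,cv2.boxPoints(r))
B=P[P[:,2]>.056];
# model heights
def f(p,Q):
    c,s=np.cos(p[2]),np.sin(p[2]);x=(Q[:,0]-p[0])*c+(Q[:,1]-p[1])*s;y=-(Q[:,0]-p[0])*s+(Q[:,1]-p[1])*c
    return x,y
a=np.arctan2(.15,-.07)
c0=np.array(r[0])/1000
T=P[(P[:,2]<.06)]
def res(p):
    x,y=f(p,T)
    tr=np.interp(x,[-.101,-.1,-.055,.047,.0471,.0755,.0756,.0915,.0917],[0,.008,.008,.026,.0225,.0225,.05,.05,0])
    h=np.where(abs(y)<.031,tr,np.where(abs(y)<.039,np.interp(x,[-.055,.047],[.016,.034]),0))
    return np.clip((h-T[:,2]),-.015,.015)
best=None
from itertools import product
for dx,dy,da in product(np.arange(-.012,.013,.002),np.arange(-.012,.013,.002),np.arange(-.2,.21,.02)):
    p=[c0[0]+dx,c0[1]+dy,a+da];e=(abs(res(p))).mean()
    if best is None or e<best[0]:best=(e,p)
from scipy.optimize import minimize
o=minimize(lambda p:abs(res(p)).mean(),best[1],method='Nelder-Mead',options=dict(initial_simplex=np.array(best[1])+np.vstack([np.zeros(3),np.diag([.002,.002,.02])])))
p=o.x;print(best,o.x,o.fun)
x,y=f(p,B);print('bar');print(np.c_[x,y,B[:,2]].round(3)[::max(1,len(B)//25)])
x,y=f(p,P);j=(x<-.03)&(P[:,2]>.024)&(abs(y)<.035);print('jar',np.percentile(x[j],[2,50,98]),np.percentile(y[j],[2,98]),P[j,2].max())
k=j&(P[:,2]>.039);print(x[k].mean(),y[k].mean(),k.sum())
```

```text
((673.9920654296875, 75.81002807617188), (79.73261260986328, 204.74978637695312), 26.031307220458984) [[593.2416    150.30362  ]
 [683.0985    -33.675198 ]
 [754.74255     1.3164368]
 [664.8856    185.29526  ]]
(np.float64(0.004685659976356853), [np.float64(0.6759920654296875), np.float64(0.07781002807617188), np.float64(2.027423486608438)]) [0.67564301 0.07784011 2.02519947] 0.004634650897100214
bar
[[ 0.103 -0.002  0.099]
 [ 0.102  0.001  0.099]
 [ 0.104  0.004  0.097]
 [ 0.097 -0.002  0.093]
 [ 0.102  0.008  0.099]
 [ 0.096  0.001  0.093]
 [ 0.099  0.008  0.096]
 [ 0.094  0.001  0.089]
 [ 0.098  0.011  0.095]
 [ 0.093  0.004  0.089]
 [ 0.096  0.009  0.089]
 [ 0.091 -0.001  0.08 ]
 [ 0.099  0.009  0.084]
 [ 0.092  0.004  0.081]
 [ 0.088 -0.008  0.069]
 [ 0.096  0.009  0.082]
 [ 0.09   0.003  0.077]
 [ 0.085 -0.008  0.065]
 [ 0.093  0.009  0.078]
 [ 0.088 -0.001  0.069]
 [ 0.082 -0.008  0.063]
 [ 0.088  0.007  0.074]
 [ 0.083 -0.003  0.064]
 [ 0.088  0.008  0.071]
 [ 0.082 -0.     0.063]
 [ 0.086  0.006  0.065]
 [ 0.087  0.01   0.065]
 [ 0.09   0.017  0.067]
 [ 0.083  0.013  0.065]
 [ 0.087  0.017  0.065]
 [ 0.09   0.018  0.06 ]
 [ 0.082  0.015  0.06 ]]
jar [-0.08474623 -0.06931024 -0.05377153] [-0.02442989  0.02945154] 0.04426091914868624
-0.06922704174405847 0.0036274005940469633 100
```

Run:
```python
from h import *
np.set_printoptions(suppress=True,linewidth=150)
A=[world(load(n)).reshape(-1,3) for n in('scene','side')]
P=np.vstack(A);P=P[np.isfinite(P[:,0])]
a=np.array([.181,-.624]);b=np.array([.724,-.021]);u=(b-a)/np.linalg.norm(b-a);L=np.linalg.norm(b-a)
s=(P[:,:2]-a)@u;t=(P[:,:2]-a)@[-u[1],u[0]]
for k in np.arange(0,L+.1,.1):
    m=(abs(s-k)<.05)&(abs(t)<.1);print('path',k.round(1),m.sum(),P[m,2].max().round(3) if m.any() else '')
C=np.array([.6756,.0778]);ex=np.array([np.cos(2.025),np.sin(2.025)]);ey=np.array([-ex[1],ex[0]])
x=(P[:,:2]-C)@ex;y=(P[:,:2]-C)@ey
print('rows y bins, cols x bins: max z (mm)')
ys=np.arange(-.2,.21,.03)
for k in ys:
    print(k.round(3),[int(1000*P[m,2].max()) if (m:=(abs(y-k)<.015)&(abs(x-q)<.015)).any() else -1 for q in np.arange(-.19,.18,.03)])
d=grab('wrist');print(d['xyz'],d['rotation'],d['fx'])
```

```text
path 0.0 2403 0.592
path 0.1 1161 0.602
path 0.2 525 0.118
path 0.3 671 0.12
path 0.4 1570 0.125
path 0.5 3966 0.117
path 0.6 3625 0.114
path 0.7 3308 0.116
path 0.8 3418 0.046
path 0.9 4173 0.137
rows y bins, cols x bins: max z (mm)
-0.2 [134, 135, 134, 135, 134, 134, 135, 136, 21, 20, 18, 12, 16]
-0.17 [134, 134, 135, 134, 135, 136, 134, 21, 22, 13, 17, 21, 19]
-0.14 [135, 134, 135, 136, 138, 4, 4, 18, 10, 14, 14, 23, 5]
-0.11 [132, 136, 136, 133, 44, 48, 3, 18, 48, 60, 16, 21, 17]
-0.08 [18, 131, 4, 4, 48, 48, 3, 5, 12, 56, 18, 18, 13]
-0.05 [22, 5, 4, 14, 7, 19, 24, 25, 32, 6, 4, 4, 3]
-0.02 [21, 19, 6, 18, 44, 40, 28, 34, 38, 73, 99, 6, 4]
0.01 [19, 5, 5, 32, 46, 43, 21, 25, 28, 93, 102, 7, 4]
0.04 [6, 5, 4, 30, 43, 41, 27, 34, 38, 53, 41, 4, 5]
0.07 [4, 7, 5, 4, 6, 5, 4, 4, 5, 5, 4, 5, 4]
0.1 [5, 5, 7, 5, 6, 4, 4, 5, 6, 6, 5, 6, 17]
0.13 [38, 5, 5, 4, 6, 66, 65, 111, 114, 114, 116, 115, 15]
0.16 [37, 3, 4, 113, 115, 115, 114, 116, 118, 117, 117, 116, 54]
0.19 [3, 2, 3, 113, 115, 122, 125, 123, 117, 116, 116, 115, 57]
[ 0.25914851 -0.60122514  0.37259668] [ 0.78854895 -0.12917592  0.09833139 -0.59315688] 309.70691628693146
```

>>> drive_tool:
  moves: [35, 0.052, -0.032, 0, -0.17, 35, 0.104, -0.064, 0, -0.34, 35, 0.156, -0.096, 0, -0.51, 35, 0.208, -0.128, 0, -0.68, 35, 0.26, -0.16, 0, -0.85]

```text
time_s: 0.78
tool_pos: [0.3869, -0.3968, 0.2423]
eef_rot: [0.0, 0.843, 0.538, -0.0]
force: [0.0, -0.5, 0.2]
finger_gap: 0.348
grasp_force: 0.0
```

```bash
cat >> h.py <<'E'
CR=[.6756,.0778,2.025]
def rel(p=None,tgt=None):
    "tcp in cradle frame; shift in tool axes + turn to reach cradle target (x,y,z) with tool x up ramp"
    o=manip.observe();q=o['eef_rot'];R=Ro.from_quat([q[1],q[2],q[3],q[0]]).as_matrix()
    Z=Ro.from_euler('z',CR[2]).as_matrix();C=np.array([CR[0],CR[1],0])
    c=Z.T@(o['tool_pos']-C);yaw=np.arctan2(R[1,0],R[0,0])
    print('t',o['time_s'],'cr mm',(c*1000).round(1),'yawerr',round((CR[2]-yaw+np.pi)%(2*np.pi)-np.pi,3),'tilt z',R[:,2].round(3),'F',(Z.T@o['force']).round(2),'gap',round(o['finger_gap'],3))
    if tgt is not None: print('shift',(R.T@(Z@np.array(tgt)/1000+C-o['tool_pos'])).round(4),'turn',-round((CR[2]-yaw+np.pi)%(2*np.pi)-np.pi,3))
E
python3 -c "
from h import *
rel(tgt=[-120,0,200])"
```

```text
t 0.775 cr mm [-299.8  467.6  242.3] yawerr 0.888 tilt z [-0. -0. -1.] F [-0.49  0.24  0.19] gap 0.348
shift [0.4762 0.1556 0.0422] turn -0.888
```

>>> drive_tool:
  moves: [35, 0.055, 0.018, 0, -0.16, 35, 0.11, 0.036, 0, -0.32, 35, 0.165, 0.054, 0, -0.48, 35, 0.22, 0.072, 0, -0.64, 35, 0.275, 0.09, 0, -0.8]

```text
time_s: 1.4
tool_pos: [0.5853, -0.1865, 0.2421]
eef_rot: [-0.0, 0.567, 0.824, -0.0]
force: [1.0, -1.0, -0.8]
finger_gap: 0.349
grasp_force: 0.0
```

```bash
python3 -c "
from h import *
rel(tgt=[-120,0,130])"
```

```text
t 1.4 cr mm [-197.9  197.1  242.1] yawerr 0.088 tilt z [-0. -0. -1.] F [-1.3  -0.47 -0.82] gap 0.349
shift [0.095  0.1895 0.1121] turn -0.088
```

>>> drive_tool:
  moves: [35, 0.025, 0.05, 0, -0.088, 35, 0.045, 0.1, 0.0, -0.088, 35, 0.07, 0.15, 0.04, -0.088, 35, 0.09, 0.1895, 0.08, -0.088, 35, 0.09, 0.1895, 0.112, -0.088]

```text
time_s: 2.02
tool_pos: [0.7306, -0.0311, 0.1277]
eef_rot: [-0.001, 0.53, 0.848, 0.001]
force: [-0.2, -0.5, -0.2]
finger_gap: 0.35
grasp_force: 0.0
```

Run:
```python
from h import *
rel(tgt=[-116,0,30])
d=grab('scene');cv2.imwrite('pics/s2.png',cv2.resize(d['frame'][120:320,260:480,::-1],None,fx=3,fy=3))
d=grab('wrist');cv2.imwrite('pics/w2.png',d['frame'][...,::-1])
```

```text
t 2.025 cr mm [-121.9   -1.6  127.7] yawerr -0.0 tilt z [-0.001  0.003 -1.   ] F [-0.35  0.44 -0.24] gap 0.35
shift [ 0.0056 -0.0017  0.0977] turn 0.0
```

View pics/w2.png

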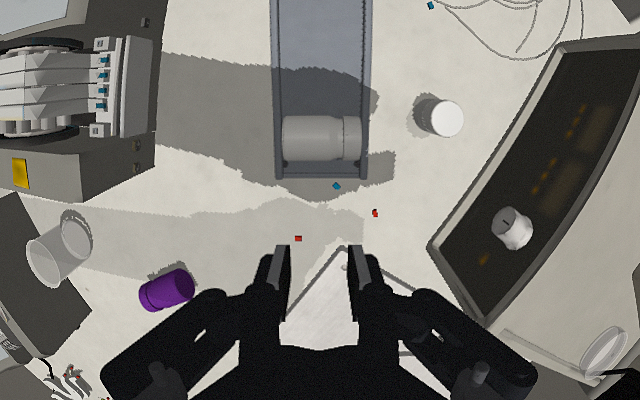

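The wrist view shows the finger pair (columns 290–350) centred on the ramp and jar (columns 283–360, row 138). I'll narrow the fingers a little and descend behind the jar.

>>> drive_tool:
  moves: [20, 0.004, -0.0016, 0.03, 0, 20, 0.006, -0.0016, 0.065, 0, 20, 0.006, -0.0016, 0.09, 0, 20, 0.006, -0.0016, 0.1, 0, 20, 0.006, -0.0016, 0.1, 0]

```text
time_s: 2.75
tool_pos: [0.7259, -0.0323, 0.0304]
eef_rot: [-0.0, 0.532, 0.847, -0.0]
force: [0.5, 0.7, 0.5]
finger_gap: 0.196
grasp_force: 0.0
```

Run:
```python
from h import *
rel(tgt=[-97,0,28])
d=grab('scene');cv2.imwrite('pics/s3.png',cv2.resize(d['frame'][170:300,300:460,::-1],None,fx=4.5,fy=4.5))
```

```text
t 2.75 cr mm [-121.     3.1   30.4] yawerr 0.006 tilt z [-0. -0. -1.] F [ 0.44 -0.72  0.53] gap 0.196
shift [0.024  0.0029 0.0024] turn -0.006
```

View pics/s3.png

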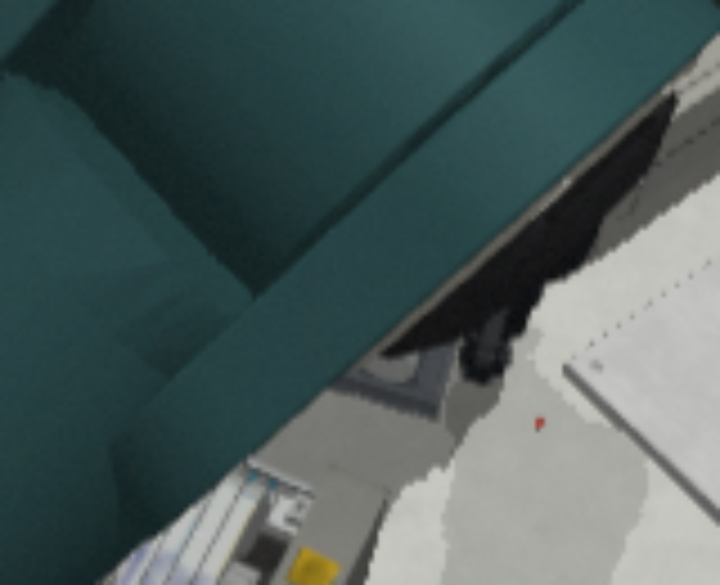

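The scene view is now mostly hidden by the arm. The fingertips sit just behind the cradle's foot at crop (485,355), clear of the jar. I'll continue on readings and the wrist camera.

>>> drive_tool:
  moves: [20, 0.005, 0.003, 0.001, 0, 20, 0.01, 0.003, 0.002, 0, 20, 0.014, 0.003, 0.002, 0, 20, 0.017, 0.003, 0.002, 0, 20, 0.019, 0.003, 0.002, 0]

```text
time_s: 3.42
tool_pos: [0.7202, -0.0132, 0.0284]
eef_rot: [0.0, 0.532, 0.847, -0.0]
force: [-0.1, -0.9, -0.2]
finger_gap: 0.201
grasp_force: 0.0
```

```bash
cat >> h.py <<'E'
def wr(name,crop=None):
    d=grab('wrist')
    f=d['frame'][...,::-1]
    if crop: f=cv2.resize(f[crop[0]:crop[1],crop[2]:crop[3]],None,fx=2,fy=2)
    cv2.imwrite('pics/%s.png'%name,f)
E
python3 - <<'E'
from h import *
rel(tgt=[-97,0,28])
wr('w4')
E
```

```text
t 3.425 cr mm [-1.014e+02 -1.000e-01  2.840e+01] yawerr 0.005 tilt z [ 0. -0. -1.] F [-0.75  0.51 -0.16] gap 0.201
shift [ 0.0044 -0.0002  0.0004] turn -0.005
```

View pics/w4.png

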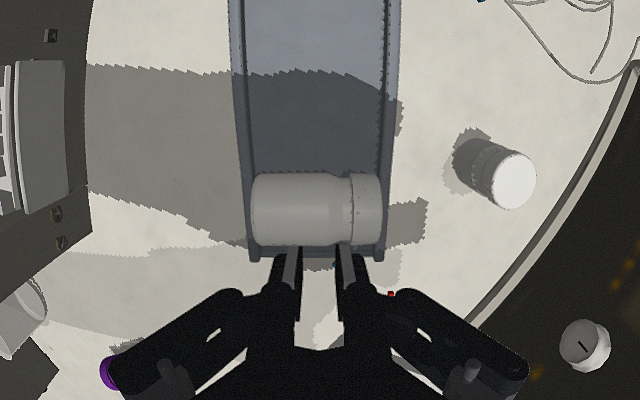

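The fingers (columns 293 and 344) are centred on the jar (252–383) and about to touch it. I start the slow push.

>>> drive_tool:
  moves: [20, 0.003, 0, 0, -0.005, 20, 0.006, 0, 0, -0.005, 20, 0.009, 0, 0, -0.005, 20, 0.012, 0, 0, -0.005, 20, 0.0145, 0, 0, -0.005]

```text
time_s: 4.1
tool_pos: [0.7138, -0.0002, 0.0283]
eef_rot: [-0.0, 0.53, 0.848, -0.0]
force: [-0.5, 1.0, -0.1]
finger_gap: 0.202
grasp_force: 0.0
```

>>> drive_tool:
  moves: [20, 0.0025, 0, 0, 0, 20, 0.005, 0, -0.0003, 0, 20, 0.0075, 0, -0.0008, 0, 20, 0.01, 0, -0.0012, 0, 20, 0.0125, 0, -0.0016, 0]

```text
time_s: 4.72
tool_pos: [0.7086, 0.0108, 0.03]
eef_rot: [0.0, 0.53, 0.848, -0.0]
force: [0.4, -1.1, 0.5]
finger_gap: 0.2
grasp_force: 0.5
```

Run:
```python
from h import *
rel(tgt=[-65,0,31.5])
wr('w5')
```

```text
t 4.725 cr mm [-74.7  -0.2  30. ] yawerr 0.0 tilt z [ 0. -0. -1.] F [-1.12  0.16  0.48] gap 0.2
shift [ 0.0097 -0.0002 -0.0015] turn -0.0
```

View pics/w5.png

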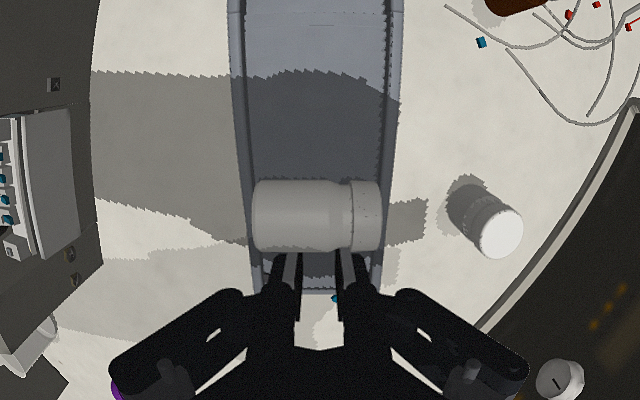

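The jar has rolled onto the slope and stays square against the fingers (its rear edge at row 250). I continue up the slope.

>>> drive_tool:
  moves: [20, 0.0025, 0, -0.0004, 0, 20, 0.005, 0, -0.0009, 0, 20, 0.0075, 0, -0.0013, 0, 20, 0.01, 0, -0.0018, 0, 20, 0.0125, 0, -0.0022, 0]

```text
time_s: 5.4
tool_pos: [0.7029, 0.0222, 0.0321]
eef_rot: [0.0, 0.53, 0.848, -0.0]
force: [0.0, -0.7, 0.8]
finger_gap: 0.197
grasp_force: 0.4
```

>>> drive_tool:
  moves: [20, 0.0025, 0, -0.0004, 0, 20, 0.005, 0, -0.0009, 0, 20, 0.0075, 0, -0.0013, 0, 20, 0.01, 0, -0.0018, 0, 20, 0.0125, 0, -0.0022, 0]

```text
time_s: 6.02
tool_pos: [0.6975, 0.0334, 0.0343]
eef_rot: [0.0, 0.53, 0.848, -0.0]
force: [0.7, -0.1, 0.6]
finger_gap: 0.201
grasp_force: 0.5
```

>>> drive_tool:
  moves: [20, 0.0025, 0, -0.0004, 0, 20, 0.005, 0, -0.0009, 0, 20, 0.0075, 0, -0.0013, 0, 20, 0.01, 0, -0.0018, 0, 20, 0.0125, 0, -0.0022, 0]

```text
time_s: 6.65
tool_pos: [0.6919, 0.0446, 0.0364]
eef_rot: [-0.0, 0.53, 0.848, -0.0]
force: [-0.1, -1.4, 0.8]
finger_gap: 0.2
grasp_force: 0.5
```

Run:
```python
from h import *
rel(tgt=[13,0,45])
d=grab('wrist');f=d['frame'].astype(int)
# jar extent: bright column profile above fingers
print(f[140:300:6,[265,317,375]].mean(2).round().astype(int).tolist())
```

```text
t 6.65 cr mm [-37.   -0.1  36.4] yawerr 0.0 tilt z [-0. -0. -1.] F [-1.22  0.71  0.76] gap 0.2
shift [ 0.05   -0.0001 -0.0085] turn -0.0
[[75, 75, 81], [78, 79, 75], [75, 75, 75], [77, 78, 79], [76, 75, 74], [74, 80, 72], [79, 77, 80], [108, 107, 82], [122, 117, 117], [129, 129, 124], [132, 135, 129], [138, 135, 132], [142, 146, 140], [144, 148, 143], [145, 145, 138], [141, 140, 133], [137, 140, 134], [133, 133, 127], [108, 126, 118], [115, 64, 66], [110, 66, 65], [87, 66, 112], [58, 116, 114], [46, 112, 109], [31, 113, 113], [22, 111, 15], [13, 114, 14]]
```

>>> drive_tool:
  moves: [20, 0.0025, 0, -0.0004, 0, 20, 0.005, 0, -0.0009, 0, 20, 0.0075, 0, -0.0013, 0, 20, 0.01, 0, -0.0018, 0, 20, 0.0125, 0, -0.0022, 0]

```text
time_s: 7.32
tool_pos: [0.6865, 0.0559, 0.0387]
eef_rot: [-0.0, 0.53, 0.848, -0.0]
force: [-0.1, -1.0, 0.6]
finger_gap: 0.198
grasp_force: 0.4
```

>>> drive_tool:
  moves: [20, 0.0025, 0, -0.0004, 0, 20, 0.005, 0, -0.0009, 0, 20, 0.0075, 0, -0.0013, 0, 20, 0.01, 0, -0.0018, 0, 20, 0.0125, 0, -0.0022, 0]

```text
time_s: 7.95
tool_pos: [0.681, 0.0671, 0.0409]
eef_rot: [0.0, 0.53, 0.848, -0.0]
force: [-0.1, -0.9, 0.8]
finger_gap: 0.205
grasp_force: 0.5
```

>>> drive_tool:
  moves: [20, 0.0025, 0, -0.0004, 0, 20, 0.005, 0, -0.0009, 0, 20, 0.0075, 0, -0.0013, 0, 20, 0.01, 0, -0.0018, 0, 20, 0.0125, 0, -0.0022, 0]

```text
time_s: 8.57
tool_pos: [0.6755, 0.0783, 0.0431]
eef_rot: [0.0, 0.53, 0.848, -0.0]
force: [1.8, -0.9, 1.0]
finger_gap: 0.204
grasp_force: 0.5
```

>>> drive_tool:
  moves: [20, 0.002, 0, -0.0003, 0, 20, 0.004, 0, -0.0007, 0, 20, 0.006, 0, -0.001, 0, 20, 0.008, 0, -0.0014, 0, 20, 0.01, 0, -0.0018, 0]

```text
time_s: 9.2
tool_pos: [0.6711, 0.0874, 0.0448]
eef_rot: [-0.0, 0.53, 0.848, -0.0]
force: [0.3, -0.3, 1.2]
finger_gap: 0.201
grasp_force: 0.4
```

Run:
```python
from h import *
rel(tgt=[30,0,45])
d=grab('wrist');f=d['frame'].astype(int);cv2.imwrite('pics/w6.png',d['frame'][...,::-1])
print(f[140:300:6,[265,317,375]].mean(2).round().astype(int).tolist())
```

```text
t 9.2 cr mm [10.6 -0.1 44.8] yawerr 0.0 tilt z [-0.  0. -1.] F [-0.41 -0.08  1.19] gap 0.201
shift [ 0.0194 -0.0002 -0.0001] turn -0.0
[[78, 76, 75], [79, 86, 74], [79, 87, 68], [79, 82, 68], [81, 88, 72], [82, 87, 64], [82, 81, 62], [108, 108, 79], [124, 122, 119], [130, 130, 127], [138, 140, 136], [142, 139, 134], [146, 150, 142], [151, 152, 145], [145, 152, 143], [142, 145, 130], [139, 144, 135], [135, 135, 129], [113, 131, 123], [121, 65, 64], [110, 62, 64], [90, 64, 117], [54, 113, 118], [48, 115, 118], [30, 115, 120], [20, 118, 9], [15, 118, 22]]
```

View pics/w6.png

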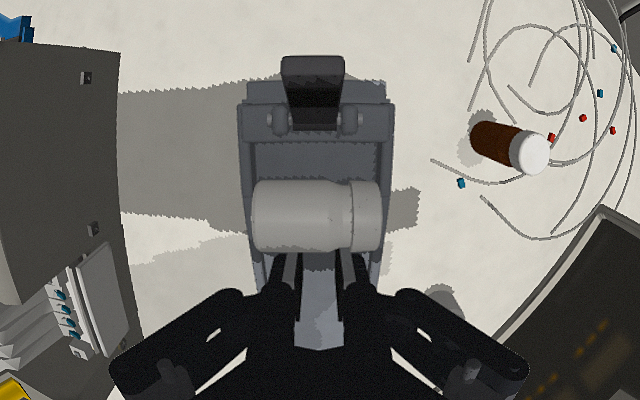

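The jar is near the crest with its rear edge at row 250, and the seat and stop are ahead at rows 100–180. The bar is still leaning away. I ease it over at a slower speed.

>>> drive_tool:
  moves: [20, 0.0015, 0, -0.0003, 0, 20, 0.003, 0, -0.0006, 0, 20, 0.0045, 0, -0.0008, 0, 20, 0.006, 0, -0.0011, 0, 20, 0.0075, 0, -0.0013, 0]

```text
time_s: 9.88
tool_pos: [0.6677, 0.0943, 0.046]
eef_rot: [-0.0, 0.53, 0.848, 0.0]
force: [0.4, -0.8, -0.1]
finger_gap: 0.197
grasp_force: 0.0
```

>>> drive_tool:
  moves: [20, 0.0012, 0, 0, 0, 20, 0.0024, 0, 0, 0, 20, 0.0036, 0, 0, 0, 20, 0.0048, 0, 0, 0, 20, 0.006, 0, 0, 0]

```text
time_s: 10.5
tool_pos: [0.6652, 0.0994, 0.0461]
eef_rot: [-0.0, 0.53, 0.848, -0.0]
force: [-0.7, -0.4, 0.8]
finger_gap: 0.201
grasp_force: 0.0
```

Run:
```python
from h import *
rel(tgt=[30,0,45])
d=grab('wrist');f=d['frame'].astype(int)
print(f[100:300:5,[265,317,375]].mean(2).round().astype(int).tolist())
```

```text
t 10.5 cr mm [23.9 -0.1 46.1] yawerr 0.0 tilt z [-0. -0. -1.] F [-0.07  0.8   0.8 ] gap 0.201
shift [ 0.0061 -0.0001  0.0011] turn -0.0
[[130, 126, 124], [72, 81, 77], [82, 48, 86], [83, 46, 84], [83, 46, 84], [85, 46, 88], [62, 26, 66], [51, 32, 54], [80, 13, 86], [80, 3, 84], [79, 12, 85], [78, 31, 82], [80, 41, 81], [77, 79, 83], [75, 75, 76], [126, 124, 119], [129, 129, 124], [135, 133, 129], [139, 139, 133], [141, 140, 134], [145, 149, 143], [148, 152, 141], [143, 148, 140], [143, 144, 139], [137, 138, 136], [137, 137, 132], [131, 129, 126], [124, 122, 91], [59, 53, 74], [61, 63, 73], [65, 62, 62], [74, 59, 62], [113, 62, 63], [104, 63, 115], [79, 61, 112], [56, 109, 113], [52, 112, 118], [9, 109, 120], [12, 114, 9], [13, 110, 14]]
```

The jar has dropped: its band moved to rows 175–238, away from the fingers. A light follow-up will make sure it rests against the stop.

>>> drive_tool:
  moves: [20, 0.0015, 0, 0, 0, 20, 0.003, 0, 0, 0, 20, 0.0045, 0, 0, 0, 20, 0.0055, 0, 0, 0, 20, 0.0065, 0, 0, 0]

```text
time_s: 11.18
tool_pos: [0.6627, 0.1044, 0.0462]
eef_rot: [0.0, 0.53, 0.848, -0.0]
force: [2.4, -2.4, 0.7]
finger_gap: 0.205
grasp_force: 1.3
```

Run:
```python
from h import *
rel(tgt=[0,0,150])
d=grab('wrist');f=d['frame'].astype(int)
print(f[160:280:3,317].mean(1).round().astype(int).tolist())
```

```text
t 11.175 cr mm [29.6 -0.1 46.2] yawerr 0.001 tilt z [ 0.    -0.001 -1.   ] F [-3.23 -1.11  0.69] gap 0.205
shift [-2.970e-02 -1.000e-04 -1.038e-01] turn -0.001
[17, 16, 8, 35, 26, 40, 37, 81, 83, 123, 126, 130, 131, 135, 136, 139, 142, 145, 152, 152, 145, 145, 142, 139, 137, 136, 132, 131, 128, 114, 62, 59, 60, 60, 57, 61, 60, 55, 112, 110]
```

The fingers now press the jar against the stop with 3 N, so it is seated. I back off, rise, shut the fingers and go over behind the bar.

>>> drive_tool:
  moves: [20, -0.006, 0, 0, 0, 20, -0.02, 0, -0.005, 0, 10, -0.03, 0, -0.04, 0, 0, -0.03, 0, -0.09, 0, 0, -0.02, 0, -0.11, 0]

```text
time_s: 11.85
tool_pos: [0.6735, 0.0858, 0.1598]
eef_rot: [0.002, 0.531, 0.847, 0.002]
force: [-0.1, 0.0, 1.0]
finger_gap: 0.003
grasp_force: 0.0
```

Run:
```python
from h import *
rel(tgt=[130,0,150])
d=grab('wrist');cv2.imwrite('pics/w7.png',d['frame'][...,::-1])
```

```text
t 11.85 cr mm [  8.1  -1.6 159.8] yawerr 0.003 tilt z [ 0.005  0.    -1.   ] F [0.1  0.1  1.01] gap 0.003
shift [ 0.1219 -0.002   0.0095] turn -0.003
```

View pics/w7.png

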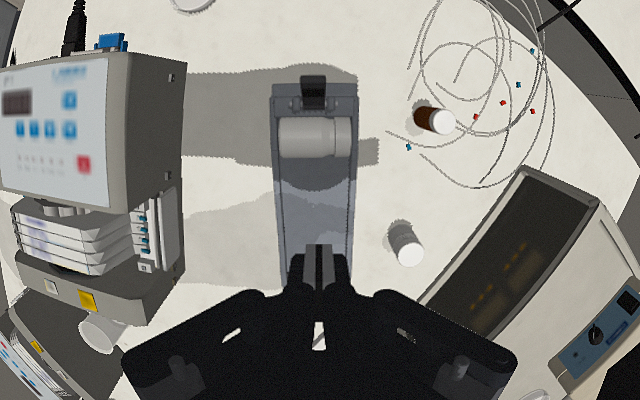

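The jar lies in the seat against the stop block (row 138), and the bar at (313,92) leans away. I move over it and descend behind it.

>>> drive_tool:
  moves: [0, 0.04, -0.001, 0, 0, 0, 0.085, -0.002, 0, 0, 0, 0.125, -0.002, 0, 0, 0, 0.125, -0.002, 0.02, 0, 0, 0.125, -0.002, 0.035, 0]

```text
time_s: 12.52
tool_pos: [0.614, 0.1976, 0.119]
eef_rot: [-0.0, 0.53, 0.848, -0.001]
force: [-0.6, -1.5, -0.6]
finger_gap: 0.001
grasp_force: 0.0
```

Run:
```python
from h import *
rel(tgt=[130,0,97])
```

```text
t 12.525 cr mm [134.7   2.7 119. ] yawerr 0.0 tilt z [-0.002 -0.002 -1.   ] F [-1.07  1.14 -0.61] gap 0.001
shift [-0.0047  0.0028  0.022 ] turn -0.0
```

>>> drive_tool:
  moves: [0, -0.004, 0.002, 0.01, 0, 0, -0.004, 0.002, 0.02, 0, 0, -0.004, 0.002, 0.022, 0, 0, -0.008, 0.002, 0.022, 0, 0, -0.012, 0.002, 0.022, 0]

```text
time_s: 13.15
tool_pos: [0.6222, 0.1885, 0.0998]
eef_rot: [0.0, 0.53, 0.848, 0.0]
force: [0.5, -1.2, -0.7]
finger_gap: 0.001
grasp_force: 0.0
```

Run:
```python
from h import *
rel(tgt=[100,0,99])
```

```text
t 13.15 cr mm [122.9  -0.6  99.8] yawerr 0.0 tilt z [ 0.001  0.    -1.   ] F [-1.3   0.13 -0.69] gap 0.001
shift [-0.0229 -0.0006  0.0008] turn -0.0
```

>>> drive_tool:
  moves: [0, -0.005, 0, 0.001, 0, 0, -0.01, 0, 0.001, 0, 0, -0.015, 0, 0.001, 0, 0, -0.019, 0, 0.001, 0, 0, -0.023, 0, 0.001, 0]

```text
time_s: 13.78
tool_pos: [0.6318, 0.1679, 0.0982]
eef_rot: [-0.0, 0.53, 0.848, 0.0]
force: [-0.1, 0.5, -0.5]
finger_gap: 0.004
grasp_force: 0.3
```

>>> drive_tool:
  moves: [0, -0.003, 0, 0, 0, 0, -0.006, 0, 0.0005, 0, 0, -0.009, 0, 0.001, 0, 0, -0.012, 0, 0.0015, 0, 0, -0.015, 0, 0.002, 0]

```text
time_s: 14.4
tool_pos: [0.6383, 0.1545, 0.096]
eef_rot: [-0.0, 0.53, 0.848, -0.0]
force: [-0.9, 1.0, -0.6]
finger_gap: -0.0
grasp_force: 0.3
```

Run:
```python
from h import *
rel(tgt=[74,0,90])
d=grab('wrist');cv2.imwrite('pics/w8.png',d['frame'][...,::-1])
d=grab('side');W=world(d);x=W-[CR[0],CR[1],0]
c,s=np.cos(CR[2]),np.sin(CR[2]);X=x[...,0]*c+x[...,1]*s;Y=-x[...,0]*s+x[...,1]*c;Z=x[...,2]
m=(abs(Y)<.012)&(X>.02)&(X<.12)&(Z>.053)&(Z<.12)
print(np.c_[X[m],Y[m],Z[m]][::max(1,m.sum()//25)].round(3).tolist())
cv2.imwrite('pics/sd8.png',cv2.resize(d['frame'][150:270,260:400,::-1],None,fx=5,fy=5))
```

```text
t 14.4 cr mm [85.3 -0.1 96. ] yawerr 0.0 tilt z [-0. -0. -1.] F [ 1.33  0.4  -0.64] gap -0.0
shift [-0.0113 -0.0001  0.006 ] turn -0.0
[[0.085, 0.003, 0.119], [0.09, 0.012, 0.118], [0.093, 0.002, 0.116], [0.094, -0.009, 0.114], [0.099, 0.002, 0.116], [0.091, -0.009, 0.109], [0.088, 0.003, 0.107], [0.095, -0.01, 0.107], [0.089, 0.003, 0.103], [0.09, -0.009, 0.101], [0.101, 0.002, 0.107], [0.091, -0.009, 0.098], [0.096, 0.002, 0.101], [0.095, -0.01, 0.097], [0.092, 0.003, 0.095], [0.096, -0.004, 0.094], [0.074, 0.009, 0.082], [0.097, 0.005, 0.091], [0.084, 0.003, 0.08], [0.08, -0.0, 0.074], [0.053, -0.006, 0.056], [0.082, 0.006, 0.072], [0.067, -0.006, 0.06], [0.085, 0.006, 0.07], [0.085, -0.003, 0.067], [0.086, 0.009, 0.067], [0.094, -0.004, 0.069], [0.089, 0.009, 0.066], [0.095, -0.004, 0.066], [0.091, 0.009, 0.063], [0.09, 0.012, 0.059]]
```

View pics/sd8.png

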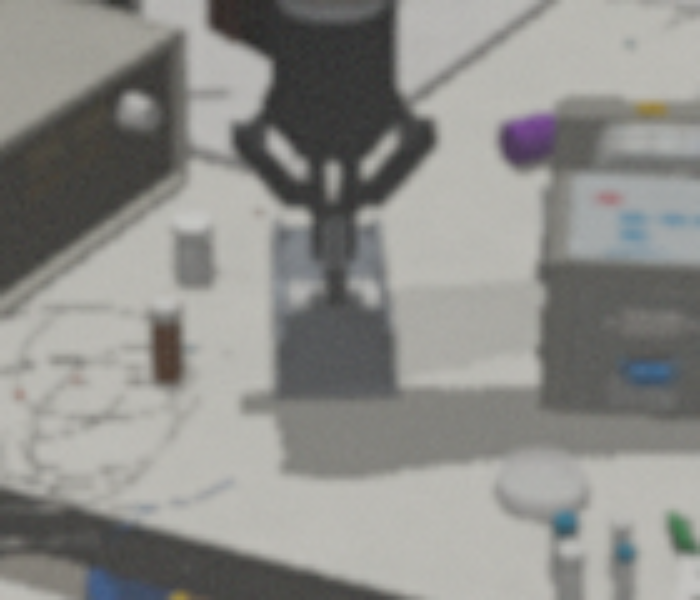

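The side view shows the fingers at crop (335,240) in line with the bar, which now leans over the seat by about 30° in the depth points. I continue round the arc.

>>> drive_tool:
  moves: [0, -0.003, 0, 0.001, 0, 0, -0.006, 0, 0.0025, 0, 0, -0.008, 0, 0.004, 0, 0, -0.01, 0, 0.005, 0, 0, -0.0115, 0, 0.0065, 0]

```text
time_s: 15.12
tool_pos: [0.6434, 0.1441, 0.0896]
eef_rot: [0.0, 0.53, 0.848, -0.0]
force: [-1.0, 0.6, 0.9]
finger_gap: -0.002
grasp_force: 0.3
```

>>> drive_tool:
  moves: [0, -0.0015, 0, 0.002, 0, 0, -0.0025, 0, 0.004, 0, 0, -0.0035, 0, 0.006, 0, 0, -0.0045, 0, 0.008, 0, 0, -0.005, 0, 0.0095, 0]

```text
time_s: 15.75
tool_pos: [0.6457, 0.1396, 0.08]
eef_rot: [0.0, 0.53, 0.848, -0.0]
force: [0.5, -0.1, 0.5]
finger_gap: 0.001
grasp_force: 0.4
```

Run:
```python
from h import *
rel(tgt=[66,0,75])
```

```text
t 15.75 cr mm [68.6 -0.2 80. ] yawerr 0.0 tilt z [ 0. -0. -1.] F [-0.33 -0.36  0.48] gap 0.001
shift [-0.0026 -0.0002  0.005 ] turn -0.0
```

>>> drive_tool:
  moves: [0, -0.001, 0, 0.0015, 0, 0, -0.002, 0, 0.003, 0, 0, -0.0025, 0, 0.004, 0, 0, -0.003, 0, 0.005, 0, 0, -0.003, 0, 0.005, 0]

```text
time_s: 16.38
tool_pos: [0.6468, 0.1371, 0.0752]
eef_rot: [-0.0, 0.53, 0.848, -0.0]
force: [0.6, -0.1, 0.8]
finger_gap: -0.003
grasp_force: 0.5
```

>>> drive_tool:
  moves: [0, 0, 0, 0.0005, 0, 0, 0, 0, 0.001, 0, 0, 0, 0, 0.001, 0]

```text
time_s: 16.75
tool_pos: [0.6469, 0.1372, 0.0751]
eef_rot: [0.0, 0.53, 0.848, -0.0]
force: [-2.9, -0.7, 7.8]
finger_gap: -0.001
grasp_force: 3.5
```

The force jumped to 8 N with the tip at z = 64 mm, which is the level bar's top face, so the bar is fully down. I lift off and check.

>>> drive_tool:
  moves: [0, 0, 0, -0.01, 0, 0, 0, 0, -0.04, 0, 0, -0.03, 0, -0.09, 0, 0, -0.08, 0, -0.12, 0, 0, -0.1, 0, -0.12, 0]

```text
time_s: 17.38
tool_pos: [0.6937, 0.0431, 0.1976]
eef_rot: [0.003, 0.532, 0.847, 0.001]
force: [-0.1, -0.3, -0.0]
finger_gap: 0.002
grasp_force: 0.0
```

>>> drive_tool:
  moves: [0, 0, 0, 0, 0, 0, 0, 0, 0, 0]

```text
time_s: 17.62
tool_pos: [0.6892, 0.0494, 0.1927]
eef_rot: [-0.002, 0.529, 0.849, -0.0]
force: [-0.7, 0.9, 0.8]
finger_gap: 0.004
grasp_force: 0.0
```

Run:
```python
from h import *
rel()
d=grab('wrist');a=cv2.resize(d['frame'][60:260,200:500,::-1],None,fx=2,fy=2)
d=grab('side');W=world(d);b=cv2.resize(d['frame'][180:240,280:370,::-1],(600,400))
cv2.imwrite('pics/f9.png',cv2.resize(np.vstack([a,b]),(450,600)))
x=W-[CR[0],CR[1],0]
c,s=np.cos(CR[2]),np.sin(CR[2]);X=x[...,0]*c+x[...,1]*s;Y=-x[...,0]*s+x[...,1]*c;Z=x[...,2]
m=(abs(Y)<.009)&(X>.03)&(X<.12)&(Z>.045)&(Z<.12)
print(np.c_[X[m],Y[m],Z[m]][::max(1,m.sum()//20)].round(3).tolist())
m=(abs(Y)<.035)&(abs(Y)>.012)&(X>.03)&(X<.07)&(Z>.053)&(Z<.07);print('jar top',m.sum(),X[m].mean(),Z[m].max(),Y[m].min(),Y[m].max())
```

```text
t 17.625 cr mm [-31.5   0.2 192.7] yawerr -0.002 tilt z [-0.003  0.001 -1.   ] F [1.1  0.19 0.77] gap 0.004
[[0.044, -0.002, 0.065], [0.046, 0.007, 0.066], [0.05, 0.001, 0.064], [0.052, -0.005, 0.062], [0.059, 0.004, 0.066], [0.063, -0.003, 0.065], [0.064, 0.007, 0.065], [0.071, 0.0, 0.066], [0.059, -0.009, 0.056], [0.073, 0.0, 0.063], [0.082, 0.009, 0.068], [0.09, -0.0, 0.07], [0.083, 0.009, 0.065], [0.084, -0.0, 0.063], [0.085, -0.006, 0.06], [0.089, 0.003, 0.062], [0.073, -0.006, 0.049], [0.083, 0.003, 0.055], [0.084, -0.003, 0.052], [0.084, 0.006, 0.052], [0.092, -0.004, 0.053], [0.084, 0.006, 0.049], [0.091, -0.004, 0.049], [0.089, 0.006, 0.048], [0.09, -0.004, 0.045], [0.091, 0.006, 0.045]]
jar top 29 0.06192283363617584 0.05898084731745923 -0.02442901955969643 0.02854931240812067
```

View pics/f9.png

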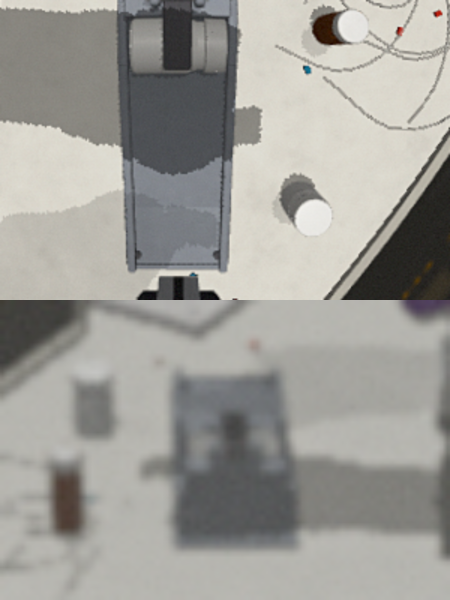

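The bar lies level over the seated jar: its top is at z ≈ 65 mm from x = 44 to 90. The bottle and vial are still standing where they were.

```bash
python3 -c "
from bench import manip
print(manip.finish_job())"
```

```text
the job is handed in; nothing more can be done
None
```

The job is handed in: the jar was pushed up the ramp into the seat against the stop and the hold-down arm lies level over it, at 17.6 s of the 54 s limit; nothing else was touched as far as the images show.

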